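# Fit the roller head and index the pipe rest on by one hole

## Task

Set up the pipe rest: seat the green roller head flat on the two pegs of the aluminium carriage and let it go, then pull up the red lock knob, slide the carriage along its rail to the next hole towards the blue end stop (one hole, no farther and not the other way) and let the pin drop fully home there. Finish still gripping the knob round its sides, holding the pin fully home; do not let go at the end. Leave the glass horse, shears, jacks, paddle and colour jars where they are.

Things in the scene. Friction and masses are not known exactly. Their poses are not given: they have to be found in the camera images.
- head_grip (a point): Centre of the web of the loose green roller head (0.45 kg), 32 mm above its underside. Plate 60 (x) x 110 (y) x 10 mm with two 14 mm through holes at y = +-42 mm; on it a web 24 mm thick (x), 52 long (y), 10 to 46 mm above the underside, to be pinched across its 24 mm from above; two steel rollers on top of it, 24 mm wide (x), reach 65 mm. Same after a half turn. Starts upright on the bench.
- rail: Steel rail fixed to the bench, 46 mm wide (x), 420 mm long along its y, top 30 mm above the bench; origin at bench level at its middle. The +y end carries the blue stop (52 mm high). Dark lock holes (14 mm along the rail, 16 mm deep) every 50 mm in its top; those ahead of the carriage are open to view.
- seat (a point): Point on the top face of the aluminium carriage (76 x 200 mm, top 45 mm above the bench), midway between two steel pegs (10 mm diameter, 20 mm tall, top 8 mm tapered) at y = +-42 mm. y runs along the rail to the blue stop, z up. The head is seated with its underside flat on the top face: head_grip 32 mm above this point.
- knob: Red round lock knob, 26 mm diameter, 30 mm tall, at the carriage's end nearest the blue stop, 110 mm from seat along +y. Origin at its centre, 75 mm above the bench when the pin is home. 15 mm of air lies between its underside and the carriage's top (brass collar of 24 mm diameter, 10 mm high, below it). Lifts straight up; the carriage can be dragged along by it.
- plunger (a joint): Height of the lock knob and its pin above home, m: 0 = fully home, 0.022 = upper stop. A spring draws it down (3 N at home, 6.5 N at the top). The pin reaches 14 mm into its hole; lifted 16 mm it is clear and the carriage can slide. A pin let down between holes rides on the rail and drops in at the next hole.
- carriage (a joint): Travel of the carriage along the rail, m: about 0 at the start (pin in its hole), growing towards the blue stop; the next hole is at 0.050, the one after at 0.100, one behind at -0.050. Sliding takes about 4 N; the pin has 2 mm play either way in a hole.
- horse: Bystander: clear and turquoise glass horse, 155 mm tall, on a round 68 mm foot, origin under the foot; stands on the dark slab.
- shears: Bystander: dark steel shears about 220 mm long, lying on the dark slab; origin at the pivot's underside.
- jacks: Bystander: steel jacks (spring tongs) 275 mm long along x, 55 mm wide, 6 mm thick, lying on the bench; origin at its middle, underside.
- paddle: Bystander: wooden paddle, 250 mm long along x, 70 mm wide, 12 mm thick, lying on the bench; origin near its middle, underside.
- jar_teal: Bystander: teal jar of coloured glass, 68 mm diameter, 100 mm tall, black cap; origin under its foot.
- jar_amber: Bystander: amber jar, 68 mm diameter, 100 mm tall, black cap; origin under its foot.
Things that resemble listed ones, but are neither listed nor needed, are in the scene too. What is shaped like the part that bears head_grip but pink is not meant.

How it is judged:
By the outcome, as a careful person would: the job done as asked, in the order asked, and still so for the second after the job is handed in, while the arm keeps its last pose, push and grip.
It also fails if it takes over 45 s, if anything falls off the work surface, if the arm or the gripper's body presses on something with over 40 N, if the wrist force passes 120 N, or if a joint passes its speed limit or range.

## Robot

A 6-joint arm with a two-finger parallel gripper is mounted at the origin on the work surface. World frame = base frame: x ahead of the robot, y to its left, z up, the work surface at z = 0. Lengths are in m, angles in rad, forces in N, time in s.
With the tool pointing down it reaches from about 0.325 to 0.925 m from the base axis. Payload 3.1 kg.
Tool frame: the origin (TCP) lies midway between the tips of the shut fingers; the grasp point (between the pads) lies 19 mm behind it; z points along the fingers, y is the line along which they close (so a half turn about z gives the same grasp; the last joint's range is limited). The gripper opens to 85 mm and grips with 20 to 120 N. Pads are 22 mm wide; open, the fingers measure 114 mm over their backs; the gripper's body (76 mm by 85 mm) begins 54 mm behind the grasp point. The pads swing forward as they close: fully open they stand 13 mm farther back than shut.
Start: joints at [1.01, 0.217, 1.613, -0, 1.311, -0.112], TCP at [0.271, 0.563, 0.231] pointing down, gripper open.
Joint ranges: [-2.75, 2.75], [-0.78, 2.1], [0.31, 2.55], [-1.13, 4.27], [0.13, 2.63], [-2.58, 2.58]. Speed limits (rad/s): [2.79, 2.79, 3.14, 3.14, 3.14, 3.14].

## Interface

Orientations are given as a rotation vector (axis times angle).
In Python, from bench import * gives the robot as it stands.
- The arm moves only by the shell command python3 -m pendant 'ROWS' [OPENING] [FORCE]. ROWS is JSON, a list of rows, each a list of 4 numbers: the shift along the tool's x, y, z in mm, then the turn about the tool's z in degrees. A call has 1 to 8 rows; each row is the pose to reach, as a shift and turn from the pose commanded when the call began, along the tool's axes at that moment; what a row does not reach only later rows make up. A row lasts 1/12 s, in which the tool goes at most 41.7 mm and 7.16 degrees, less where a joint would pass 70% of its speed; a pose out of reach is approached as far as the arm can. A call with a gripper value outside its range is refused whole. OPENING is the opening, from 0 (shut) to 1 (fully open), set as the call begins (- or left out, the last holds). The fingers move at their own pace and stop on an object; FORCE is the grip in N (left out, the last holds). Time passes only in rows, so rows that repeat a pose let the fingers close. It gives the time, the measured TCP pose, the force, the opening and the grip force at its end, in the units of the state.
- get_state(): the state, without advancing time (a new reading comes with each control period).
- get_image(name): name is "scene" or "side" or "wrist"; returns (picture, depth): 420x560x3 uint8, blue, green, red; 420x560 float32, m along the optical axis (not along the pixel's ray), 0 where there is no reading.
- camera_params(name): a dict with "mtx" (3x3 intrinsics, pixels), "camera_from_world" (4x4, takes a point from world to camera coordinates). Camera axes: x right, y up, looking along -z (the intrinsics and any distortion apply to the point x, -y, -z); pixel columns grow to the right and rows downward; lengths in m; the calibration is good to about 2 mm. The wrist camera is an equidistant fisheye: a pixel r from the principal point sees the ray r / f radians off the axis. A picture is of the moment at which its call begins: read the wrist's pose just before it. camera_params takes no time and is no camera call; for the wrist camera it gives the pose at the moment of the call.
- hand_in(): hands the job in; it is judged then, once.
The state is a dict: "time": time; "joint_pos": joint angles; "qvel": joint speeds; "effort": joint torques, N m; "eef_pos": TCP position; "orientation": TCP orientation; "wrist_force": force on the tool from outside, world axes, zero at the start; "moment": the same for the moment, N m; "grip_width": finger opening in m; "gripper_force": force on a finger pad.
Only numpy, scipy, OpenCV 4.12 (cv2) and the standard library are available. Lean on these libraries where they do the work, as an engineer would, in place of code of your own. Each camera call takes 0.05 s, during which the arm holds its last target. There are 200 camera calls.

## Working session

There is one attempt and no reset: what is moved stays moved. The work goes in short steps, Python scripts to look and compute and a shell command to move; the robot and the scene stay as the last step left them, time stands still between calls to the robot, and variables do not carry over. Pictures are saved under pics/ and viewed, at most 10 in all, crops included, and the job is handed in when it is done.

```bash
mkdir -p pics; ls; python3 - <<'E'
from bench import *
import cv2,numpy as np
s=get_state();print(s['time'],s['eef_pos'],s['orientation'],s['grip_width'])
for n in ["scene","side"]:
    i,d=get_image(n);cv2.imwrite(f'pics/{n}0.png',i);np.savez(f'{n}0.npz',i=i,d=d)
    p=camera_params(n);print(n,p)
E
```

```text
pics
0.0 [0.27071921 0.5624229  0.22994897] [-0.69895072 -3.06199946  0.00357347] 0.08546255610520995
scene {'mtx': array([[387.2472504 ,   0.        , 273.45663531],
       [  0.        , 387.2472504 , 211.70086136],
       [  0.        ,   0.        ,   1.        ]]), 'camera_from_world': array([[-0.80491765,  0.59338286,  0.00208612,  0.40568721],
       [-0.34585774, -0.47200332,  0.81092249,  0.13499854],
       [ 0.48217216,  0.65200433,  0.58514986, -1.55673224],
       [ 0.        ,  0.        ,  0.        ,  1.        ]])}
side {'mtx': array([[522.55324287,   0.        , 275.96793309],
       [  0.        , 522.55324287, 210.81223557],
       [  0.        ,   0.        ,   1.        ]]), 'camera_from_world': array([[ 0.97193431, -0.23418171, -0.02241915, -0.49887812],
       [ 0.16510168,  0.61111802,  0.77412932, -0.19072766],
       [-0.16758618, -0.75610428,  0.63263037, -1.66494841],
       [ 0.        ,  0.        ,  0.        ,  1.        ]])}
```

View pics/scene0.png

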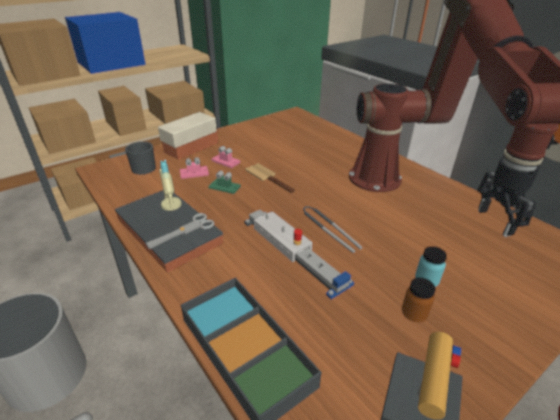

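View pics/side0.png

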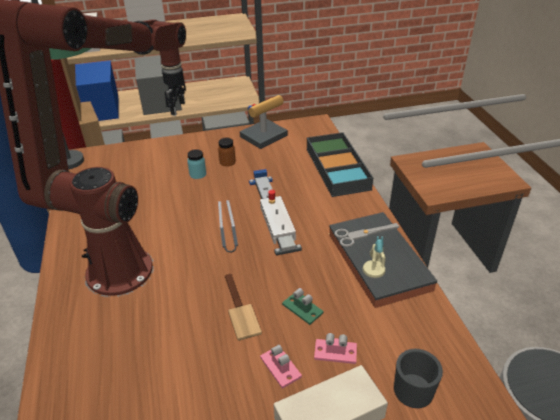

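Scene picture: the green head is at about (225,184), with pink lookalikes at (195,170) and (227,157). The carriage is at (283,235), the red knob at (298,235) and the blue stop at (341,284). Side picture: green head at (302,305), pinks at (281,365) and (336,350), knob at (271,196), blue stop at (261,176). The green one fits the description. I'll confirm it in a crop and measure.

```bash
cat > h.py <<'E'
from bench import *
import cv2,numpy as np
def ray(p,uv):
    uv=np.atleast_2d(uv).astype(float);M=p['mtx'];T=p['camera_from_world']
    d=np.c_[(uv[:,0]-M[0,2])/M[0,0],-(uv[:,1]-M[1,2])/M[1,1],-np.ones(len(uv))]
    R=T[:3,:3];return -R.T@T[:3,3],d@R
def plane(p,uv,z):
    o,d=ray(p,uv);return o+d*((z-o[2])/d[:,2])[:,None]
def cloud(p,d,m):
    v,u=np.nonzero(m&(d>0));o,r=ray(p,np.c_[u,v]);return o+r*d[v,u][:,None],np.c_[u,v]
E
python3 - <<'E'
from h import *
I={}
for n in ["scene","side"]:
    f=np.load(n+'0.npz');i,d=f['i'],f['d'];I[n]=i;p=camera_params(n)
    h=cv2.cvtColor(i,cv2.COLOR_BGR2HSV);H,S,V=[h[...,k].astype(int) for k in range(3)]
    reg=np.zeros(H.shape,bool)
    if n=="scene": reg[165:200,195:250]=1
    else: reg[280:330,270:335]=1
    g=reg&(H>60)&(H<95)&(S>80)
    P,uv=cloud(p,d,g);
    print(n,'green',g.sum(),'z pct',np.percentile(P[:,2],[2,25,50,75,98]).round(4))
    c=P[(P[:,2]<.016)&(P[:,2]>.004)][:,:2].astype(np.float32);print(' plate rect',cv2.minAreaRect(c))
    for nm,m,z in [('red',((H<6)|(H>174))&(S>170)&(V>120),.09),('blue',(H>105)&(H<125)&(S>120),.052)]:
        r=np.zeros_like(m)
        if n=="scene": r[220:300,250:360]=1
        else: r[165:230,245:300]=1
        m&=r;P,uv=cloud(p,d,m)
        print(nm,m.sum(),uv.mean(0),P.mean(0).round(4),P.min(0).round(4),P.max(0).round(4))
        t=P[P[:,2]>P[:,2].max()-.006];print('   top',t.mean(0).round(4),len(t))
a=cv2.resize(I['scene'][145:300,180:360],(390,336),interpolation=cv2.INTER_CUBIC)
b=cv2.resize(I['side'][160:335,225:345],(405,591),interpolation=cv2.INTER_CUBIC)
o=np.zeros((591,795,3),np.uint8);o[:336,:390]=a;o[:,390:]=b
c=cv2.resize(I['scene'][148:200,175:255],(390,253),interpolation=cv2.INTER_CUBIC);o[338:,:390]=c
cv2.imwrite('pics/crop.png',o)
E
```

```text
scene green 215 z pct [0.0066 0.0111 0.0131 0.0228 0.043 ]
 plate rect ((0.5269045233726501, -0.28869763016700745), (0.04826505854725838, 0.10513852536678314), 34.64573669433594)
red 64 [297.640625 233.875   ] [0.5422 0.171  0.0842] [0.5278 0.1573 0.0648] [0.5518 0.1779 0.0945]
   top [0.539  0.1681 0.091 ] 28
blue 147 [340.4829932  280.95238095] [0.544  0.3564 0.0445] [0.5036 0.3454 0.0088] [0.5804 0.3627 0.0562]
   top [0.5392 0.3536 0.0522] 77
side green 433 z pct [0.0043 0.0087 0.0112 0.016  0.0421]
 plate rect ((0.5200783014297485, -0.29828017950057983), (0.06041081249713898, 0.1075340136885643), 31.185653686523438)
red 33 [271.48484848 193.93939394] [0.5371 0.1576 0.0833] [0.528  0.1473 0.0615] [0.5478 0.1751 0.0958]
   top [0.5381 0.1578 0.092 ] 9
blue 70 [259.30882353 174.19117647] [0.5318 0.3432 0.0419] [0.4983 0.3319 0.0039] [0.5717 0.3557 0.0585]
   top [0.5377 0.3422 0.0557] 8
```

View pics/crop.png

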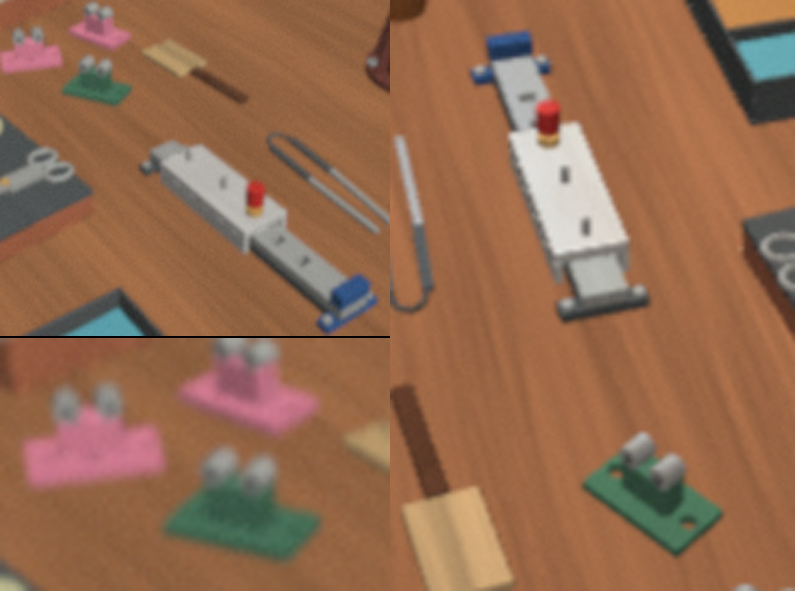

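The crop confirms it: green head in the side view at (302,305), with two holes and two rollers; both lookalikes are clearly pink. The carriage shows its two pegs, the red knob towards the blue stop, and open holes ahead. Next is to fly over the rail and look with the wrist camera.

```bash
cat >> h.py <<'E'
from scipy.spatial.transform import Rotation as Ro
def go(t,ya=None):
    """shift mm in tool axes, turn deg to TCP t with tool y at world angle ya (mod 180)"""
    s=get_state();R=Ro.from_rotvec(s['orientation']).as_matrix()
    c=np.degrees(np.arctan2(R[1,1],R[0,1]))
    print('t',s['time'],'tcp',s['eef_pos'].round(4),'ytool ang',c.round(2),'z',R[:,2].round(4),'F',np.round(s['wrist_force'],1),'w',round(s['grip_width'],4),'j6',s['joint_pos'][5].round(3))
    turn=0 if ya is None else -((ya-c+90)%180-90)
    print('shift',(R.T@(np.array(t)-s['eef_pos'])*1000).round(1),'turn',round(turn,2))
E
python3 - <<'E'
from h import *
p=camera_params('wrist');T=p['camera_from_world'];print(p['mtx'],'campos',-T[:3,:3].T@T[:3,3],'axis',-T[2,:3],'right',T[0,:3])
go([.54,.06,.27],31);go([.523,-.2925,.27],31)
E
```

```text
[[325.1922621    0.         280.59140344]
 [  0.         325.1922621  210.27413844]
 [  0.           0.           1.        ]] campos [0.20337025 0.59528321 0.37230063] axis [ 0.26273537 -0.12805964 -0.95633198] right [ 0.43375756  0.90102839 -0.00148685]
t 0.1 tcp [0.2708 0.5625 0.2301] ytool ang 64.28 z [-0.0012 -0.0018 -1.    ] F [ 0.1 -0.5 -0.7] w 0.0853 j6 -0.112
shift [-460.6 -336.   -39.3] turn 33.28
t 0.1 tcp [0.2708 0.5625 0.2301] ytool ang 64.28 z [-0.0012 -0.0018 -1.    ] F [ 0.1 -0.5 -0.7] w 0.0853 j6 -0.112
shift [-598.2 -660.9  -38.6] turn 33.28
```

```bash
python3 -m pendant '[[-230,-168,-40,16],[-230,-168,-40,16],[-230,-168,-40,16],[-230,-168,-40,16],[-230,-168,-40,16],[-230,-168,-40,16],[-230,-168,-40,16],[-230,-168,-40,16]]' 1
python3 -c "
from h import *
go([.54,.06,.27],31)"
```

```text
time: 0.77
eef_pos: [0.4086, 0.307, 0.2722]
orientation: [1.127, 2.928, -0.002]
wrist_force: [-0.2, 0.4, 0.4]
grip_width: 0.0859
gripper_force: 0.0
t 0.7667 tcp [0.4086 0.307  0.2722] ytool ang 47.91 z [ 0.0032 -0.0025 -1.    ] F [-0.2  0.4  0.4] w 0.0859 j6 -0.326
shift [-263.   -95.3    3.3] turn 16.91
```

```bash
python3 -m pendant '[[-263,-95,3,17],[-263,-95,3,17],[-263,-95,3,17],[-263,-95,3,17],[-263,-95,3,17],[-263,-95,3,17],[-263,-95,3,17],[-263,-95,3,17]]'
python3 - <<'E'
from h import *
p=camera_params('wrist');i,d=get_image('wrist');cv2.imwrite('pics/w1.png',i)
np.savez('w1.npz',i=i,d=d,T=p['camera_from_world'],M=p['mtx'])
go([.523,-.2925,.27],31)
E
```

```text
time: 1.43
eef_pos: [0.5406, 0.0615, 0.2676]
orientation: [1.547, 2.732, -0.003]
wrist_force: [0.7, 0.2, 0.4]
grip_width: 0.0854
gripper_force: 0.0
t 1.4833 tcp [0.5393 0.0639 0.2675] ytool ang 31.03 z [-1.2e-03 -1.0e-04 -1.0e+00] F [-0.2  0.3 -1.3] w 0.0853 j6 -0.553
shift [-297.  -197.6   -2.4] turn 0.03
```

View pics/w1.png

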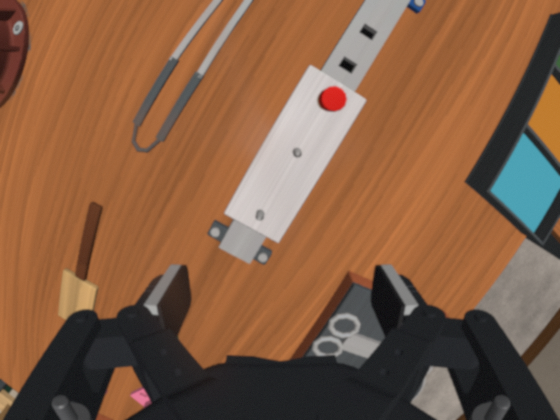

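The wrist view shows the knob at (333,99), the pegs at (297,153) and (260,215), the white carriage between them, and open holes at (347,65) and (368,31). I'll cast fisheye rays and fit the frame.

```bash
cat >> h.py <<'E'
def fray(M,T,uv):
    uv=np.atleast_2d(uv).astype(float);x=(uv[:,0]-M[0,2])/M[0,0];y=(uv[:,1]-M[1,2])/M[1,1]
    r=np.hypot(x,y)+1e-9;k=np.sin(r)/r
    d=np.c_[x*k,-y*k,-np.cos(r)];R=T[:3,:3];return -R.T@T[:3,3],d@R
def fplane(M,T,uv,z):
    o,d=fray(M,T,uv);return o+d*((z-o[2])/d[:,2])[:,None]
def blob(m,seed):
    n,l,st,c=cv2.connectedComponentsWithStats(m.astype(np.uint8));k=l[seed[1],seed[0]]
    return (l==k)&(k>0)
E
python3 - <<'E'
from h import *
f=np.load('w1.npz');i,M,T=f['i'],f['M'],f['T']
h=cv2.cvtColor(i,cv2.COLOR_BGR2HSV).astype(int);H,S,V=h[...,0],h[...,1],h[...,2]
def cen(m,z):
    v,u=np.nonzero(m);return fplane(M,T,np.c_[u,v],z).mean(0),(u.mean(),v.mean(),len(u))
red=((H<8)|(H>172))&(S>150);k,_=cen(blob(red,(333,99)),.09);print('knob',k,_)
w=(S<45)&(V>165);w[260:]=0
w=blob(cv2.morphologyEx(w.astype(np.uint8),cv2.MORPH_CLOSE,np.ones((9,9))),(300,180))|0
c=max(cv2.findContours(w.astype(np.uint8),0,2)[0],key=cv2.contourArea)
P=fplane(M,T,c[:,0],.045)[:,:2];r=cv2.minAreaRect((P*1000).astype(np.float32));print('carriage rect',r,'v',[np.median(V[w>0])])
# pegs: dark pixels in carriage
for s in [(297,153),(260,215)]:
    y,x=s[1],s[0];win=V[y-8:y+9,x-8:x+9];m=np.zeros(V.shape,bool);m[y-8:y+9,x-8:x+9]=win<np.median(win)-25
    u=cen(m,.06);print('peg',u, 'direct',fplane(M,T,[s],.065))
for s in [(347,65),(368,31)]:
    y,x=s[1],s[0];m=np.zeros(V.shape,bool);m[y-12:y+13,x-12:x+13]=V[y-12:y+13,x-12:x+13]<70
    print('hole',cen(m,.03))
E
```

```text
knob [0.53696421 0.16476073 0.09      ] (np.float64(332.19878296146044), np.float64(98.62271805273834), 493)
carriage rect ((538.3601684570312, 144.31475830078125), (74.68939208984375, 388.8374328613281), 0.8133683204650879) v [np.float64(202.0)]
peg (array([0.53835599, 0.098328  , 0.06      ]), (np.float64(296.55555555555554), np.float64(152.4814814814815), 81)) direct [[0.53852494 0.09849148 0.065     ]]
peg (array([0.53926037, 0.01693572, 0.06      ]), (np.float64(259.47058823529414), np.float64(214.52941176470588), 85)) direct [[0.53950197 0.01832903 0.065     ]]
hole (array([0.53721237, 0.21596993, 0.03      ]), (np.float64(346.9339622641509), np.float64(64.99056603773585), 106))
hole (array([0.5366725 , 0.26527544, 0.03      ]), (np.float64(367.29487179487177), np.float64(32.243589743589745), 78))
```

```bash
python3 -m pendant '[[-230,-235,-2,0],[-230,-235,-2,0],[-230,-235,-2,0],[-230,-235,-2,0],[-230,-235,-2,0],[-230,-235,-2,0],[-230,-235,-2,0],[-230,-235,-2,0]]'
python3 - <<'E'
from h import *
p=camera_params('wrist');i,d=get_image('wrist');cv2.imwrite('pics/w2.png',i)
np.savez('w2.npz',i=i,d=d,T=p['camera_from_world'],M=p['mtx'])
go([.523,-.2925,.27],31)
E
```

```text
time: 2.15
eef_pos: [0.4565, -0.2529, 0.2701]
orientation: [-1.539, -2.739, -0.001]
wrist_force: [0.8, 0.5, 0.1]
grip_width: 0.0852
gripper_force: 0.0
t 2.2 tcp [ 0.455  -0.2592  0.2702] ytool ang 31.09 z [-0.0018 -0.006  -1.    ] F [-0.6 -4.3  0.5] w 0.0854 j6 -1.19
shift [-63.6  41.    0.3] turn 0.09
```

View pics/w2.png

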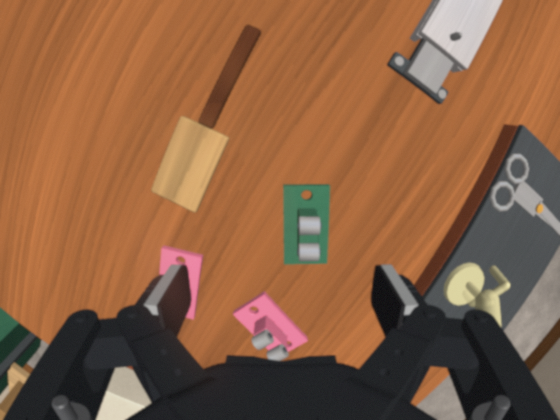

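The green head is at (306,224) in the wrist view, with one hole at (307,194); both pinks are clear of it. Measuring it next.

```bash
python3 - <<'E'
from h import *
f=np.load('w2.npz');i,M,T,d=f['i'],f['M'],f['T'],f['d']
h=cv2.cvtColor(i,cv2.COLOR_BGR2HSV).astype(int);H,S,V=h[...,0],h[...,1],h[...,2]
g=(H>60)&(H<95)&(S>70)&(V>40);g=blob(g,(292,230))
c=max(cv2.findContours(g.astype(np.uint8),0,2)[0],key=cv2.contourArea)
P=fplane(M,T,c[:,0],.010)[:,:2];r=cv2.minAreaRect((P*1000).astype(np.float32));print(r)
m=np.zeros(V.shape,bool);m[188:201,300:315]=((H<25)&(S>60))[188:201,300:315]
v,u=np.nonzero(m);print('hole',len(u),u.mean(),v.mean(),fplane(M,T,np.c_[u,v],.005).mean(0))
# rollers: grey; centroid at z~.06
m=np.zeros(V.shape,bool);m[208:264,296:324]=((S<50)&(V>90))[208:264,296:324]
v,u=np.nonzero(m);print('roll',fplane(M,T,np.c_[u,v],.06).mean(0),cv2.minAreaRect((fplane(M,T,np.c_[u,v],.06)[:,:2]*1000).astype(np.float32)))
go([.523,-.2925,.10],31)
E
```

```text
((521.1525268554688, -293.6218566894531), (55.949684143066406, 108.3259506225586), 31.604026794433594)
hole 78 306.14102564102564 194.2051282051282 [ 0.49929855 -0.2591468   0.005     ]
roll [ 0.51945338 -0.29242777  0.06      ] ((520.0741577148438, -292.93719482421875), (27.64847183227539, 55.71747970581055), 31.260160446166992)
t 2.2 tcp [ 0.455  -0.2592  0.2702] ytool ang 31.09 z [-0.0018 -0.006  -1.    ] F [-0.6 -4.3  0.5] w 0.0854 j6 -1.19
shift [-62.9  41.8 170.3] turn 0.09
```

```bash
python3 - <<'E'
from h import *
f=np.load('w2.npz');i,M,T,d=f['i'],f['M'],f['T'],f['d']
h=cv2.cvtColor(i,cv2.COLOR_BGR2HSV).astype(int);H,S,V=h[...,0],h[...,1],h[...,2]
m=(H>155)&(H<178)&(S>80);v,u=np.nonzero(m);P=fplane(M,T,np.c_[u,v],.01)
a=np.radians(31.4);Q=(P[:,:2]-[.521,-.2938])@np.array([[-np.sin(a),np.cos(a)],[np.cos(a),np.sin(a)]]).T*1000
# coords: long axis, close axis
print('min |long| within close<80:',Q[np.abs(Q[:,1])<80][:,0][np.argmin(abs(Q[np.abs(Q[:,1])<80][:,0]))], 'closest in |long|<20:',np.abs(Q[abs(Q[:,0])<20][:,1]).min())
go([.521,-.2938,.11],31.4)
E
```

```text
Traceback (most recent call last):
ValueError: zero-size array to reduction operation minimum which has no identity
```

No pink lies in the fingers' strip. Moving above the head.

```bash
python3 -m pendant '[[-63,39,40,-0.3],[-63,39,80,-0.3],[-63,39,120,-0.3],[-63,39,155,-0.3],[-63,39,160,-0.3],[-63,39,160,-0.3]]' 0.8
python3 - <<'E'
from h import *
go([.521,-.2938,.016],31.4)
E
```

```text
time: 2.7
eef_pos: [0.5191, -0.2809, 0.1024]
orientation: [-1.524, -2.73, -0.003]
wrist_force: [-0.8, 1.5, -0.8]
grip_width: 0.0683
gripper_force: 0.0
t 2.7 tcp [ 0.5191 -0.2809  0.1024] ytool ang 31.67 z [-0.0121  0.0093 -0.9999] F [-0.8  1.5 -0.8] w 0.0683 j6 -1.168
shift [-13.3  -4.7  86.2] turn 0.27
```

```bash
python3 -m pendant '[[0,0,0,0],[0,0,0,0],[0,0,0,0],[0,0,0,0]]'
python3 - <<'E'
from h import *
go([.521,-.2938,.016],31.4)
E
```

```text
time: 3.03
eef_pos: [0.5251, -0.287, 0.1136]
orientation: [1.53, 2.738, -0.001]
wrist_force: [0.2, -0.4, 0.3]
grip_width: 0.0681
gripper_force: 0.0
t 3.0333 tcp [ 0.5251 -0.287   0.1136] ytool ang 31.61 z [ 0.0046 -0.0031 -1.    ] F [ 0.2 -0.4  0.3] w 0.0681 j6 -1.169
shift [-3.1 -7.3 97.6] turn 0.21
```

```bash
python3 -m pendant '[[-3,-7,15,0.2],[-3,-7,15,0.2],[-3,-7,15,0.2],[-3,-7,15,0.2]]'
python3 - <<'E'
from h import *
go([.521,-.2938,.016],31.4);print(get_state()['qvel'].round(3))
p=camera_params('wrist');i,d=get_image('wrist');cv2.imwrite('pics/w3.png',i)
np.savez('w3.npz',i=i,d=d,T=p['camera_from_world'],M=p['mtx'])
go([.521,-.2938,.016],31.4);print(get_state()['qvel'].round(3))
E
```

```text
time: 3.37
eef_pos: [0.5193, -0.2925, 0.0964]
orientation: [1.538, 2.738, 0.0]
wrist_force: [0.2, 0.1, 1.4]
grip_width: 0.0681
gripper_force: 0.0
t 3.3667 tcp [ 0.5193 -0.2925  0.0964] ytool ang 31.37 z [ 1.3e-03 -6.0e-04 -1.0e+00] F [0.2 0.1 1.4] w 0.0681 j6 -1.178
shift [-1.9  0.7 80.4] turn -0.03
[ 0.004  0.    -0.006 -0.    -0.005 -0.001]
t 3.4167 tcp [ 0.5194 -0.2926  0.0965] ytool ang 31.37 z [ 1.4e-03 -8.0e-04 -1.0e+00] F [ 0.1 -0.3 -0.7] w 0.0684 j6 -1.178
shift [-1.7  0.7 80.5] turn -0.03
[ 0.002  0.003 -0.001 -0.    -0.004 -0.001]
```

View pics/w3.png

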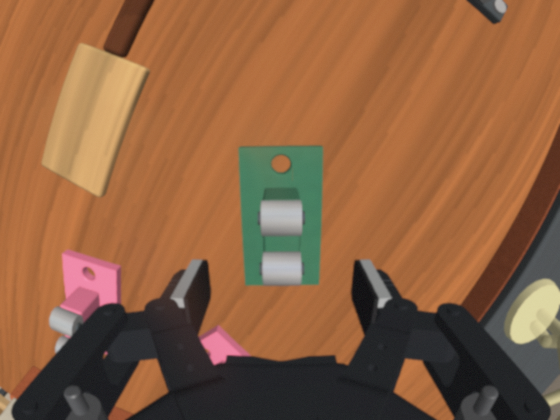

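The arm is settled here. The head is centred between the fingers: hole at (281,163), rollers at (281,217) and (281,268), finger mid at about 281.

```bash
python3 - <<'E'
from h import *
f=np.load('w3.npz');i,M,T,d=f['i'],f['M'],f['T'],f['d']
h=cv2.cvtColor(i,cv2.COLOR_BGR2HSV).astype(int);H,S,V=h[...,0],h[...,1],h[...,2]
m=np.zeros(V.shape,bool);m[150:177,268:295]=((H<25)&(S>60))[150:177,268:295]
v,u=np.nonzero(m);hl=fplane(M,T,np.c_[u,v],.006).mean(0);print('hole',u.mean(),v.mean(),hl)
g=blob((H>60)&(H<95)&(S>70)&(V>40),(255,230))
c=max(cv2.findContours(g.astype(np.uint8),0,2)[0],key=cv2.contourArea)
r=cv2.minAreaRect((fplane(M,T,c[:,0],.010)[:,:2]*1000).astype(np.float32));print(r)
a=np.radians(31.4);print('centre from hole',hl[:2]-.042*np.array([-np.sin(a),np.cos(a)]))
v,u=np.nonzero(np.pad(((S<50)&(V>90))[195:290,255:306],((195,130),(255,254))));print('roll',fplane(M,T,np.c_[u,v],.06).mean(0))
E
```

```text
hole 280.52536231884056 163.20652173913044 [ 0.49886254 -0.25910691  0.006     ]
((521.0643310546875, -294.6597595214844), (58.1668815612793, 108.24365997314453), 31.993515014648438)
centre from hole [ 0.52074494 -0.29495604]
roll [ 0.51924836 -0.29188943  0.06      ]
```

```bash
python3 -m pendant '[[-2.6,0.3,30,0],[-2.6,0.3,60,0],[-2.6,0.3,78,0],[-2.6,0.3,80,0],[-2.6,0.3,80,0],[-2.6,0.3,80,0]]'
python3 -m pendant '[[0,0,0,0],[0,0,0,0],[0,0,0,0],[0,0,0,0],[0,0,0,0],[0,0,0,0],[0,0,0,0]]' 0 60
python3 -c "
from h import *
go([.5388,.056,.16],.7)"
```

```text
time: 3.92
eef_pos: [0.5216, -0.2951, 0.0167]
orientation: [1.537, 2.738, -0.0]
wrist_force: [0.5, 0.7, -0.3]
grip_width: 0.0688
gripper_force: 0.0
time: 4.5
eef_pos: [0.5215, -0.2952, 0.0168]
orientation: [1.536, 2.737, -0.0]
wrist_force: [-0.8, 0.5, 5.4]
grip_width: 0.0236
gripper_force: 61.3
t 4.5 tcp [ 0.5215 -0.2952  0.0168] ytool ang 31.39 z [ 0.002  -0.0015 -1.    ] F [-0.8  0.5  5.4] w 0.0236 j6 -1.18
shift [ 290.5  197.8 -143.7] turn 30.69
```

```bash
python3 -m pendant '[[0,0,-15,0],[0,0,-45,0],[0,0,-80,0],[0,0,-115,0],[0,0,-140,0],[0,0,-144,0],[0,0,-144,0],[0,0,-144,0]]'
python3 - <<'E'
from h import *
print('horse foot',plane(camera_params('side'),[[375,268]],.045),plane(camera_params('scene'),[[171,204]],.045))
go([.5388,.056,.16],.7)
E
```

```text
time: 5.17
eef_pos: [0.5189, -0.2933, 0.1567]
orientation: [-1.536, -2.736, -0.001]
wrist_force: [-0.5, -0.0, -4.7]
grip_width: 0.0233
gripper_force: 60.2
horse foot [[ 0.76675563 -0.23615299  0.045     ]] [[ 0.75758906 -0.24768698  0.045     ]]
t 5.1667 tcp [ 0.5189 -0.2933  0.1567] ytool ang 31.38 z [-0.0035  0.0026 -1.    ] F [-0.5 -0.  -4.7] w 0.0233 j6 -1.18
shift [287.9 198.9  -2.5] turn 30.68
```

```bash
python3 -m pendant '[[9,6,0,2],[27,18,0,5],[50,34,0,8],[73,50,0,11],[96,66,0,14],[119,82,0,17],[142,98,0,20],[160,110,0,23]]'
python3 -m pendant '[[0,0,0,0],[0,0,0,0],[0,0,0,0],[0,0,0,0]]'
python3 -c "
from h import *
go([.5388,.056,.16],.7)"
```

```text
time: 5.83
eef_pos: [0.528, -0.0975, 0.1549]
orientation: [-2.05, -2.37, 0.004]
wrist_force: [1.1, -0.2, -3.7]
grip_width: 0.0234
gripper_force: 60.1
time: 6.17
eef_pos: [0.53, -0.101, 0.1576]
orientation: [-2.052, -2.375, 0.002]
wrist_force: [0.7, -0.5, -3.7]
grip_width: 0.0231
gripper_force: 60.1
t 6.1667 tcp [ 0.53   -0.101   0.1576] ytool ang 8.36 z [-2.9e-03  5.0e-04 -1.0e+00] F [ 0.7 -0.5 -3.7] w 0.0231 j6 -0.464
shift [154.1  31.5  -2.4] turn 7.66
```

```bash
python3 - <<'E'
from h import *
p=camera_params('wrist');i,d=get_image('wrist');cv2.imwrite('pics/w4.png',i)
np.savez('w4.npz',i=i,d=d,T=p['camera_from_world'],M=p['mtx'])
go([.5388,.056,.16],.7)
E
```

```text
t 6.2167 tcp [ 0.5304 -0.1013  0.1581] ytool ang 8.33 z [-2.e-03  3.e-04 -1.e+00] F [-0.  -0.  -3.8] w 0.024 j6 -0.464
shift [154.4  31.1  -1.9] turn 7.63
```

View pics/w4.png

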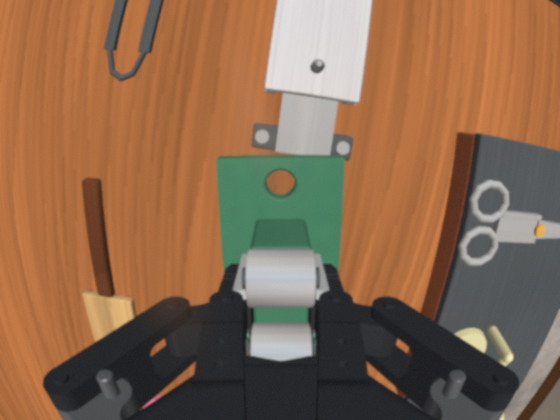

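The near peg is at (318,66), the carriage's near edge runs (267,89)–(360,101), and the held head's hole is at (281,182), level. Measuring the peg, edge and hole.

```bash
python3 - <<'E'
from h import *
f=np.load('w4.npz');i,M,T,d=f['i'],f['M'],f['T'],f['d']
h=cv2.cvtColor(i,cv2.COLOR_BGR2HSV).astype(int);H,S,V=h[...,0],h[...,1],h[...,2]
F=lambda u,z:fplane(M,T,u,z)
print(V[56:77,308:329:1][::2]);
w=((S<50)&(V>170)).astype(np.uint8);w[115:]=0;w[:,380:]=0;w=blob(cv2.morphologyEx(w,cv2.MORPH_CLOSE,np.ones((15,15))),(318,40))
# edges at z=.045: side edges per row, bottom edge per col
L=[];R=[]
for y in range(5,80,3):
    x=np.nonzero(w[y])[0];L.append((x.min()-.5,y));R.append((x.max()+.5,y))
B=[(x,np.nonzero(w[:,x])[0].max()+.5) for x in range(276,350,3)]
for n,q in zip('LRB',(L,R,B)):
    P=F(q,.045)[:,:2];vx,vy,x0,y0=cv2.fitLine(P.astype(np.float32),cv2.DIST_HUBER,0,.001,.001).ravel()
    print(n,'ang',np.degrees(np.arctan2(vy,vx))%180,'pt',x0,y0,P[0],P[-1])
# hole in the held head
g=(H>60)&(H<95)&(S>70)&(V>40);m=np.zeros(V.shape,np.uint8);m[163:202,260:302]=~g[163:202,260:302]
v,u=np.nonzero(blob(m,(281,182)));s=get_state()
for z in (.1513,.146):
    hp=F(np.c_[u,v],z).mean(0);Rm=Ro.from_rotvec(s['orientation']).as_matrix();print('hole',len(u),hp,'tool',(Rm.T@(hp-s['eef_pos'])*1000).round(1))
E
```

```text
[[222 221 222 224 224 224 222 220 219 220 224 225 225 226 225 225 222 222
  220 219 221]
 [223 222 222 224 224 222 218 209 205 207 211 215 220 222 225 224 222 221
  220 219 221]
 [222 221 222 221 214 195 176 162 161 167 175 176 179 186 200 213 220 220
  220 220 221]
 [223 221 219 202 169 139 127 133 150 170 183 186 181 171 160 172 197 215
  219 221 221]
 [221 217 196 156 120 104 103 112 135 160 176 182 179 160 132 132 169 203
  218 221 222]
 [220 203 163 115  96  93  95  97 102 112 128 132 122 108  96 113 156 196
  216 222 222]
 [220 208 169 120  92  89  91  91  92  94  91  90  87  86 106 147 189 213
  220 221 222]
 [222 220 201 161 120  98  91  90  89  89  89  90 103 129 166 198 216 220
  220 221 223]
 [224 225 223 216 194 170 146 127 117 122 132 152 180 205 219 221 219 220
  221 222 222]
 [223 225 225 224 222 219 214 213 212 215 219 221 225 226 224 222 220 220
  221 222 223]
 [225 225 225 223 222 221 221 224 226 227 227 227 228 226 224 220 219 221
  222 223 222]]
L ang 90.86118 pt 0.50237036 0.029702052 [0.50182154 0.06024814] [5.02944302e-01 1.42979288e-04]
R ang 90.840775 pt 0.57705516 0.043906335 [0.5767559  0.07574301] [0.57752771 0.01326402]
B ang 15.929448 pt 0.5447047 -0.021877684 [ 0.5123654  -0.00853685] [ 0.56909406 -0.00851658]
hole 642 [ 0.52310642 -0.0582425   0.1513    ] tool [43.6 -0.9  6.8]
hole 642 [ 0.52325037 -0.05934648  0.146     ] tool [42.5 -0.9 12.1]
```

```bash
python3 - <<'E'
from h import *
f=np.load('w4.npz');i,M,T,d=f['i'],f['M'],f['T'],f['d']
V=i.max(2).astype(int)
F=lambda u,z:fplane(M,T,u,z)
print('peg top',F([[318.8,63.5]],.065),'base',F([[316.5,67.5]],.05))
w=np.zeros(V.shape,bool);w[54:80,305:332]=V[54:80,305:332]<195
w[60:66,315:322]|=True
v,u=np.nonzero(w);print(len(u),u.mean(),v.mean(),F(np.c_[u,v],.056).mean(0))
# project expected pegs for candidate seat
C=T[:3,:3];
for y in (.012,.014,.016,.018):
  r=[]
  for z in (.065,.045):
    q=C@np.array([.5396,y,z])+T[:3,3];q=q*[1,-1,-1];th=np.arctan2(np.hypot(q[0],q[1]),q[2]);k=th/np.hypot(q[0],q[1])
    r.append((M[0,2]+M[0,0]*q[0]*k,M[1,2]+M[1,1]*q[1]*k))
  print(y,np.round(r,1))
E
```

```text
peg top [[0.54009549 0.01371868 0.065     ]] base [[0.54017388 0.01290065 0.05      ]]
174 316.94827586206895 66.07471264367815 [0.53983824 0.01309021 0.056     ]
0.012 [[317.8  65.7]
 [314.9  69.4]]
0.014 [[318.2  63. ]
 [315.3  66.9]]
0.016 [[318.6  60.4]
 [315.7  64.5]]
0.018 [[319.   57.7]
 [316.   62. ]]
```

Peg and knob agree: seat ≈ (0.5395, 0.0553), rail yaw 90.85°. Moving above it.

```bash
python3 -c "
from h import *
go([.5396,.0548,.095],.85)"
python3 -m pendant '[[10,2,0,1],[30,6,0,3],[54,11,0,5],[78,16,0,7],[102,21,0,7.5],[126,26,0,7.5],[145,30,0,7.5],[154,31,0,7.5]]'
python3 -m pendant '[[0,0,0,0],[0,0,0,0],[0,0,10,0],[0,0,30,0],[0,0,50,0],[0,0,60,0],[0,0,60,0],[0,0,60,0]]'
python3 -m pendant '[[0,0,0,0],[0,0,0,0]]'
python3 -c "
from h import *
go([.5396,.0548,.062],.85)"
```

```text
t 6.2167 tcp [ 0.5304 -0.1013  0.1581] ytool ang 8.33 z [-2.e-03  3.e-04 -1.e+00] F [-0.  -0.  -3.8] w 0.024 j6 -0.464
shift [153.1  31.9  63.1] turn 7.48
time: 6.88
eef_pos: [0.5395, 0.0577, 0.1592]
orientation: [-2.203, -2.239, -0.001]
wrist_force: [-0.1, -0.4, -3.6]
grip_width: 0.0231
gripper_force: 60.1
time: 7.55
eef_pos: [0.5385, 0.0555, 0.0983]
orientation: [-2.204, -2.236, 0.003]
wrist_force: [-0.2, 0.3, -3.5]
grip_width: 0.0234
gripper_force: 59.9
time: 7.72
eef_pos: [0.5407, 0.056, 0.1008]
orientation: [2.203, 2.237, 0.003]
wrist_force: [0.3, -0.4, -3.9]
grip_width: 0.0232
gripper_force: 59.9
t 7.7167 tcp [0.5407 0.056  0.1008] ytool ang 0.87 z [ 3.e-03 -2.e-04 -1.e+00] F [ 0.3 -0.4 -3.9] w 0.0232 j6 -0.041
shift [-1.2 -1.2 38.8] turn 0.02
```

```bash
python3 -m pendant '[[-1.2,-1,10,0],[-1.2,-1,10,0],[-1.2,-1,10,0],[-1.2,-1,10,0],[-1.2,-1,10,0]]'
python3 - <<'E'
from h import *
go([.5396,.0548,.062],.85)
p=camera_params('wrist');i,d=get_image('wrist');np.savez('w5.npz',i=i,d=d,T=p['camera_from_world'],M=p['mtx'])
cv2.imwrite('pics/w5.png',cv2.resize(i[60:260,180:380],(600,600),interpolation=cv2.INTER_CUBIC))
M,T=p['mtx'],p['camera_from_world']
for z in (.065,.06,.045):
    q=(T[:3,:3]@np.array([.5389,.0975,z])+T[:3,3])*[1,-1,-1];k=np.arctan2(np.hypot(q[0],q[1]),q[2])/np.hypot(q[0],q[1])
    print(z,M[0,2]+M[0,0]*q[0]*k,M[1,2]+M[1,1]*q[1]*k)
E
```

```text
time: 8.13
eef_pos: [0.5384, 0.0552, 0.0894]
orientation: [2.204, 2.239, 0.0]
wrist_force: [-0.5, -0.9, -3.6]
grip_width: 0.0233
gripper_force: 59.9
t 8.1333 tcp [0.5384 0.0552 0.0894] ytool ang 0.89 z [ 3.e-04 -0.e+00 -1.e+00] F [-0.5 -0.9 -3.6] w 0.0233 j6 -0.043
shift [-0.4  1.2 27.4] turn 0.04
0.065 283.5047828154802 176.42925134135967
0.06 283.4090117371055 174.65651075992645
0.045 283.1510607901175 169.89044841042514
```

View pics/w5.png

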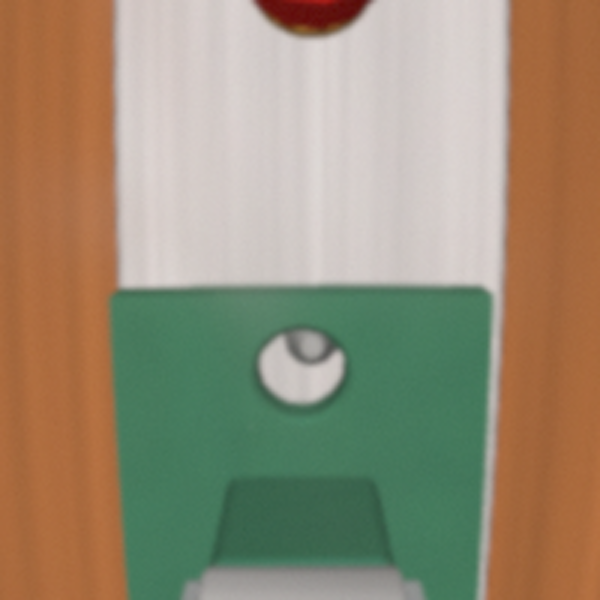

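The far peg's top shows in the hole at crop (311,347), which is image (283.7,175.7). The prediction was (283.5,176.4). The hole centre is at (302,367) → (280.7,182.3). Computing the residual.

```bash
python3 - <<'E'
from h import *
f=np.load('w5.npz');M,T=f['M'],f['T']
h=fplane(M,T,[[280.7,182.3]],.0786)[0];p=fplane(M,T,[[283.6,175.6]],.065)[0]
print('hole',h,'peg',p,'d mm',(p-h)[:2]*1000)
for u in ([217.2+2,130],[180+508/3,130]):print(fplane(M,T,[u],.045))
E
```

```text
hole [0.53741706 0.0972375  0.0786    ] peg [0.53894177 0.09794146 0.065     ] d mm [1.52470995 0.70396006]
[[0.50173254 0.12067538 0.045     ]]
[[0.57671264 0.12199088 0.045     ]]
```

```bash
python3 -m pendant '[[0.4,1.4,0,0],[0.4,1.4,0,0],[0.4,1.4,5,0],[0.4,1.4,10,0],[0.4,1.4,15,0],[0.4,1.4,15,0],[0.4,1.4,15,0]]'
python3 -c "
from h import *
go([.5398,.0555,.062],.85)"
```

```text
time: 8.77
eef_pos: [0.5388, 0.0556, 0.0733]
orientation: [-2.203, -2.237, 0.002]
wrist_force: [-0.8, -0.4, -4.5]
grip_width: 0.0232
gripper_force: 59.9
t 8.7667 tcp [0.5388 0.0556 0.0733] ytool ang 0.88 z [-2.e-03  1.e-04 -1.e+00] F [-0.8 -0.4 -4.5] w 0.0232 j6 -0.042
shift [-0.1  1.  11.3] turn 0.03
```

```bash
python3 -m pendant '[[0,0.6,3,0],[0,0.6,6,0],[0,0.6,9,0],[0,0.6,10.5,0],[0,0.6,11.5,0],[0,0.6,11.5,0],[0,0.6,11.5,0]]'
python3 -c "
from h import *
go([.5398,.0555,.062],.85)"
```

```text
time: 9.35
eef_pos: [0.5403, 0.0556, 0.0628]
orientation: [2.204, 2.239, -0.0]
wrist_force: [-0.4, -0.5, -4.5]
grip_width: 0.023
gripper_force: 59.9
t 9.35 tcp [0.5403 0.0556 0.0628] ytool ang 0.89 z [-0. -0. -1.] F [-0.4 -0.5 -4.5] w 0.023 j6 -0.042
shift [-0.  -0.5  0.8] turn 0.04
```

No contact force, so the pegs are inside the holes. Pressing down lightly to seat it.

```bash
python3 -m pendant '[[0,-0.3,0.7,0],[0,-0.3,1.4,0],[0,-0.3,2,0],[0,-0.3,2,0],[0,-0.3,2,0]]'
python3 -c "
from h import *
go([.5398,.0555,.062],.85)"
```

```text
time: 9.77
eef_pos: [0.5402, 0.0556, 0.0618]
orientation: [2.204, 2.238, 0.0]
wrist_force: [-4.2, 1.3, 5.3]
grip_width: 0.0232
gripper_force: 60.9
t 9.7667 tcp [0.5402 0.0556 0.0618] ytool ang 0.89 z [ 3.e-04 -1.e-04 -1.e+00] F [-4.2  1.3  5.3] w 0.0232 j6 -0.042
shift [-0.1 -0.4 -0.2] turn 0.04
```

Contact at exactly the right height (0.0618 − 0.0168 = 0.045). Releasing and going up.

```bash
python3 -m pendant '[[0,0,-1,0],[0,0,-1,0],[0,0,-1,0],[0,0,-1,0],[0,0,-1,0]]' 0.7
python3 -m pendant '[[0,0,-15,0],[0,0,-45,0],[0,0,-80,0],[0,0,-100,0],[0,0,-100,0],[0,0,-100,0],[0,0,-100,0]]'
python3 - <<'E'
from h import *
p=camera_params('wrist');i,d=get_image('wrist');np.savez('w6.npz',i=i,d=d,T=p['camera_from_world'],M=p['mtx'])
j,_=get_image('side')
o=np.zeros((420,800,3),np.uint8);o[:,:400]=i[:,80:480]
o[:,400:]=cv2.resize(j[165:270,235:335],(400,420),interpolation=cv2.INTER_CUBIC);cv2.imwrite('pics/w6.png',o)
go([.5375,.1653,.12],.85)
E
```

```text
time: 10.18
eef_pos: [0.5402, 0.0555, 0.0618]
orientation: [2.204, 2.238, 0.001]
wrist_force: [0.4, -0.3, -0.7]
grip_width: 0.0603
gripper_force: 0.0
time: 10.77
eef_pos: [0.5392, 0.0556, 0.1608]
orientation: [-2.203, -2.238, 0.002]
wrist_force: [-0.6, -0.5, -0.3]
grip_width: 0.0594
gripper_force: 0.0
t 10.8667 tcp [0.5384 0.0556 0.1596] ytool ang 0.88 z [-4.e-03  1.e-04 -1.e+00] F [-0.1  0.3 -0.1] w 0.0593 j6 -0.042
shift [109.7   1.   39.6] turn 0.03
```

View pics/w6.png

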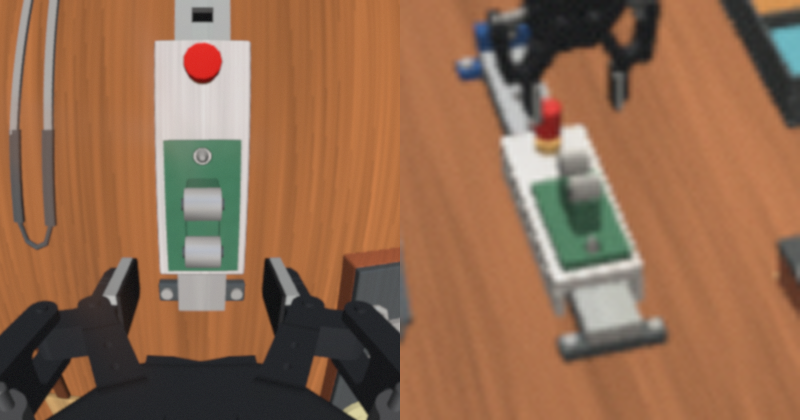

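Seated flat: the peg is centred in the hole at (202,156), with an even white margin around the plate. The knob is at (203,62) in the crop. Measuring the knob.

```bash
python3 - <<'E'
from h import *
f=np.load('w6.npz');i,M,T=f['i'],f['M'],f['T']
h=cv2.cvtColor(i,cv2.COLOR_BGR2HSV).astype(int);H,S,V=h[...,0],h[...,1],h[...,2]
m=blob(((H<8)|(H>172))&(S>150)&(V>150),(283,60))
P=fplane(M,T,np.argwhere(m)[:,::-1],.09);print(P.mean(0),cv2.minEnclosingCircle((P[:,:2]*1000).astype(np.float32)))
m=np.zeros(V.shape,bool);m[5:25,265:300]=V[5:25,265:300]<80;print('hole',fplane(M,T,np.argwhere(m)[:,::-1],.03).mean(0))
go([.5375,.166,.12],.85)
E
```

```text
[0.53798214 0.16545745 0.09      ] ((537.8555297851562, 165.6216583251953), 12.189130783081055)
hole [0.53756223 0.21593219 0.03      ]
t 10.8667 tcp [0.5384 0.0556 0.1596] ytool ang 0.88 z [-4.e-03  1.e-04 -1.e+00] F [-0.1  0.3 -0.1] w 0.0593 j6 -0.042
shift [110.4   1.   39.6] turn 0.03
```

```bash
python3 -m pendant '[[30,0.7,0,0],[65,0.7,0,0],[100,0.7,10,0],[110,0.7,30,0],[110,0.7,40,0],[110,0.7,40,0],[110,0.7,40,0],[110,0.7,40,0]]' 0.7
python3 -c "
from h import *
go([.538,.1656,.060],.85)"
```

```text
time: 11.53
eef_pos: [0.5391, 0.1645, 0.1217]
orientation: [-2.206, -2.237, 0.001]
wrist_force: [-0.4, -0.2, 0.4]
grip_width: 0.0601
gripper_force: 0.0
t 11.5333 tcp [0.5391 0.1645 0.1217] ytool ang 0.82 z [-5.e-04 -5.e-04 -1.e+00] F [-0.4 -0.2  0.4] w 0.0601 j6 0.158
shift [ 1.2 -1.  61.7] turn -0.03
```

```bash
python3 -m pendant '[[1,-1,20,0],[1,-1,40,0],[1,-1,55,0],[1,-1,61,0],[1,-1,61,0],[1,-1,61,0],[1,-1,61,0]]'
python3 -m pendant '[[0,0,0,0],[0,0,0,0],[0,0,0,0],[0,0,0,0],[0,0,0,0],[0,0,0,0]]' 0 60
python3 -c "
from h import *
go([.538,.1656,.060],.85)"
```

```text
time: 12.12
eef_pos: [0.5395, 0.1664, 0.0624]
orientation: [2.204, 2.237, 0.004]
wrist_force: [-0.5, 0.3, 0.9]
grip_width: 0.0598
gripper_force: 0.0
time: 12.62
eef_pos: [0.5385, 0.1667, 0.062]
orientation: [2.204, 2.238, 0.001]
wrist_force: [-1.8, -0.6, 5.9]
grip_width: 0.0245
gripper_force: 58.6
t 12.6167 tcp [0.5385 0.1667 0.062 ] ytool ang 0.9 z [ 9.e-04  0.e+00 -1.e+00] F [-1.8 -0.6  5.9] w 0.0245 j6 0.16
shift [-1.1 -0.5  2. ] turn 0.05
```

```bash
python3 -m pendant '[[0,0,-5,0],[0,0,-10,0],[0,0,-15,0],[0,0,-19,0],[0,0,-19,0],[0,0,-19,0],[0,0,-19,0]]'
python3 -c "
from h import *
go([.538,.1656,.060],.85)"
```

```text
time: 13.2
eef_pos: [0.5383, 0.1666, 0.0797]
orientation: [2.204, 2.238, 0.001]
wrist_force: [4.2, 1.4, -6.3]
grip_width: 0.0242
gripper_force: 59.3
t 13.2 tcp [0.5383 0.1666 0.0797] ytool ang 0.89 z [ 1.e-03  2.e-04 -1.e+00] F [ 4.2  1.4 -6.3] w 0.0242 j6 0.16
shift [-1.  -0.3 19.7] turn 0.04
```

```bash
python3 -m pendant '[[0,0,-1,0],[6,0,-1,0],[14,0,-1,0],[24,0,-1,0],[34,0,-1,0],[42,0,-1,0],[48,0,-1,0],[50,0,-1,0]]'
python3 -m pendant '[[0,0,0,0],[0,0,0,0],[0,0,0,0]]'
python3 -c "
from h import *
go([.5375,.2164,.062],.85)"
```

```text
time: 13.87
eef_pos: [0.5376, 0.2156, 0.0804]
orientation: [2.201, 2.238, -0.003]
wrist_force: [5.1, -3.8, -6.6]
grip_width: 0.0244
gripper_force: 59.3
time: 14.12
eef_pos: [0.5376, 0.2158, 0.0804]
orientation: [2.203, 2.238, -0.001]
wrist_force: [5.2, -1.2, -7.5]
grip_width: 0.0245
gripper_force: 59.3
t 14.1167 tcp [0.5376 0.2158 0.0804] ytool ang 0.91 z [ 8.0e-04 -1.6e-03 -1.0e+00] F [ 5.2 -1.2 -7.5] w 0.0245 j6 0.247
shift [ 0.7 -0.1 18.4] turn 0.06
```

```bash
python3 -m pendant '[[0.6,-0.3,0,0],[0.6,-0.3,4,0],[0.6,-0.3,8,0],[0.6,-0.3,12,0],[0.6,-0.3,15,0],[0.6,-0.3,17,0],[0.6,-0.3,17,0],[0.6,-0.3,17,0]]'
python3 -c "
from h import *
go([.5375,.2164,.062],.85)"
```

```text
time: 14.78
eef_pos: [0.5376, 0.2159, 0.0639]
orientation: [2.202, 2.237, -0.002]
wrist_force: [4.3, -3.5, -3.3]
grip_width: 0.0247
gripper_force: 59.6
t 14.7833 tcp [0.5376 0.2159 0.0639] ytool ang 0.91 z [ 0.001  -0.0024 -1.    ] F [ 4.3 -3.5 -3.3] w 0.0247 j6 0.248
shift [ 0.5 -0.1  1.9] turn 0.06
```

```bash
python3 -m pendant '[[0,0,1,0],[0,0,2,0],[0,0,3,0],[0,0,3.5,0],[0,0,3.5,0],[0,0,3.5,0]]'
python3 -c "
from h import *
go([.5375,.2164,.062],.85)"
```

```text
time: 15.28
eef_pos: [0.5377, 0.2166, 0.062]
orientation: [2.203, 2.238, -0.0]
wrist_force: [0.9, -5.4, 5.4]
grip_width: 0.0242
gripper_force: 60.5
t 15.2833 tcp [0.5377 0.2166 0.062 ] ytool ang 0.9 z [ 9.0e-04 -1.1e-03 -1.0e+00] F [ 0.9 -5.4  5.4] w 0.0242 j6 0.248
shift [-0.2 -0.2 -0. ] turn 0.05
```

The pin is home: same height (0.0620) and reaction (+5.4 N) as at the start, carriage moved 49.9 mm. I'll add a little push and check with a last picture.

```bash
python3 -m pendant '[[0,0,1,0],[0,0,1,0],[0,0,1,0]]'
python3 - <<'E'
from h import *
go([.5375,.2164,.062],.85)
i,_=get_image('wrist');j,_=get_image('scene');o=np.zeros((420,800,3),np.uint8);o[:,:400]=i[:,80:480]
o[:,400:]=cv2.resize(j[140:340,110:300+0],(400,420),interpolation=cv2.INTER_CUBIC) if 0 else cv2.resize(j[130:340,160:360],(400,420),interpolation=cv2.INTER_CUBIC);cv2.imwrite('pics/w7.png',o)
E
```

```text
time: 15.53
eef_pos: [0.5378, 0.217, 0.062]
orientation: [2.203, 2.238, 0.0]
wrist_force: [-1.0, -3.9, 10.7]
grip_width: 0.0242
gripper_force: 61.4
t 15.5333 tcp [0.5378 0.217  0.062 ] ytool ang 0.9 z [ 8.e-04 -7.e-04 -1.e+00] F [-1.  -3.9 10.7] w 0.0242 j6 0.248
shift [-0.6 -0.3 -0. ] turn 0.05
```

View pics/w7.png

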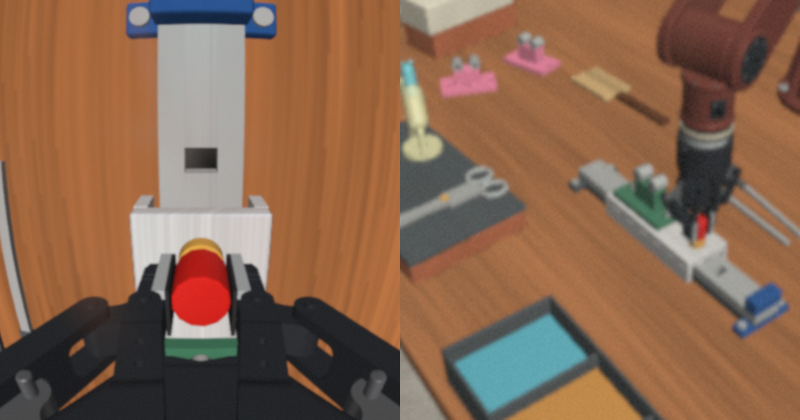

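The picture shows the knob gripped at (200,288), one open hole left ahead at (200,158), and the head seated on the carriage. The bystanders in view stand as before. Handing in.

```bash
python3 -c "
from bench import *
print(hand_in())"
```

```text
the job is handed in; nothing more can be done
None
```

The job is handed in: the green head sits flat on both pegs and is released, the carriage is one hole (about 50 mm) nearer the blue stop with the pin fully home, and the gripper still holds the knob, at about 15.6 s of the 45 s allowed.

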